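# Stand the bell where the bamboo cover is firm

## Robot

A 6-joint arm with a two-finger parallel gripper is mounted at the origin on the work surface. World frame = base frame: x ahead of the robot, y to its left, z up, the work surface at z = 0. Lengths are in mm, angles in rad, forces in N, time in s.
With the tool pointing down it reaches from about 275 to 750 mm from the base axis. Payload 10.2 kg.
Tool frame: the origin (TCP) lies midway between the tips of the shut fingers; the grasp point (between the pads) lies 19 mm behind it; z points along the fingers, y is the direction in which the jaws open and shut (so a half turn about z gives the same grasp; the last joint's range is limited). The gripper opens to 85 mm and grips with 20 to 120 N. Pads are 22 mm wide; open, the fingers measure 114 mm over their backs; the gripper's body (76 mm by 85 mm) begins 54 mm behind the grasp point. The pads swing forward as they close: fully open they stand 13 mm farther back than shut.
Start: joints at [-1.324, 0.313, 1.498, -0, 1.331, -0.223], TCP at [237.661, -468.133, 231.294] pointing down, gripper open.
Joint ranges: [-2.94, 2.94], [-0.97, 2.17], [0.19, 2.56], [-1.23, 4.37], [0.02, 3.11], [-2.88, 2.88]. Speed limits (rad/s): [2.39, 2.39, 3.01, 3.14, 3.14, 3.14].

## Interface

Orientations are given as a unit quaternion [w, x, y, z].
In Python, from rig import sense, optics, ctrl gives the robot as it stands.
- The arm moves only by the tool play_rows, never from a script. Its argument "plan" is a list of rows, each a list of 7 numbers: the shift along the world's x, y, z in mm, then the turn, a rotation vector about the world's x, y, z in rad, then the opening, from -1 (shut) to 1 (fully open), so that 0 is half open. A call has 1 to 5 rows; each row shifts and turns the pose as measured when the row begins; what a row does not reach is not made up. A row lasts 1/12 s, in which the tool goes at most 41.7 mm and 7.16 degrees, less where a joint would pass 70% of its speed; a pose out of reach is approached as far as the arm can. A call is refused whole if a number of a shift passes 41.7 or a number of a turn 0.125, either way. A call with a gripper value outside its range is refused whole. The fingers move at their own pace and stop on an object; "grip_force" is the grip in N (left out, the last holds). Time passes only in rows, so rows that do not move let the fingers close. It gives the time, the measured TCP pose, the force and the opening at its end, in the units of the state.
- sense(): the state, without advancing time (a new reading comes with each control period).
- optics.capture(name): name is "side" or "top"; returns a dict with "img" (420x560x3 uint8, blue, green, red), "fx", "fy", "cx", "cy" (pixels), "dist" ([k1, k2, p1, p2, k3] as OpenCV has them; the pictures are not rectified), "world_to_cam" (4x4, takes a point from world to camera coordinates). Camera axes: x right, y up, looking along -z (the intrinsics and any distortion apply to the point x, -y, -z); pixel columns grow to the right and rows downward; lengths in mm; the calibration is good to about 2 mm. A picture is of the moment at which its call begins. There is no depth.
- ctrl.finish_job(): hands the job in, once; it reports no verdict.
The state is a dict: "time_s": time; "joints": joint angles; "dq": joint speeds; "tau": joint torques, N m; "eef_pos": TCP position; "ee_rot": TCP orientation; "force": force on the tool from outside, world axes, zero at the start; "wrist_torque": the same for the moment, N m; "grip_width": opening from 0.0 (shut) to 1.0 (fully open).
Only numpy, scipy, OpenCV 4.12 (cv2) and the standard library are available. Lean on these libraries where they do the work, as an engineer would, in place of code of your own. Each camera call takes 0.05 s, during which the arm holds its last target. There are 200 camera calls.

## Task

The springy bamboo cover of the bedside organiser is firm in only one place, over a divider hidden somewhere underneath. First feel along the cover with the empty fingertips, pressing gently, to find it; then pick up the steel pooja bell and stand it upright on the rods over the middle of the divider, clear of the wooden frame, and let go, so that the cover does not sag under the bell at any time. Leave the other things where they are.

Things in the scene. Friction and masses are not known exactly. Their poses are not given: they have to be found in the camera images.
- organiser: Fixed wooden organiser box, 154 mm (its x) by 324 mm (y), 70 mm high; origin at the centre of its underside, z up. Frame 12 mm thick, 68 mm high; opening -65 to 65 in x, -150 to 150 in y. Hidden inside is one divider 40 mm wide in y, running under the rods' whole length (x), its middle anywhere from y = -92 to 92. Over it the rods stop after 0.5 mm, then feel hard (about 10 N per mm).
- cover_mid (a point): Centre of the cover, level with the rod tops, 70 mm above the box's origin, same axes. 23 slippery lacquered bamboo rods 13 mm thick lie side by side along x and fill the opening. Each sinks straight down by itself, up to 12 mm, against a spring of about 0.23 N per mm. Pressing with more than 20 N, or letting the bell sink 4 mm into it, would harm it.
- bell_mid (a point): Stainless steel pooja bell, upright, round, 128 mm high, 0.5 to 0.7 kg; point on its axis half-way up, 64 mm above its flat foot (56 mm across). The bell part ends 4 mm below the point; from there a straight round handle 14 mm thick runs to 50 mm above the point, with a 22 mm wide finial on top. Can be grasped by the handle from above.
- mug_mid (a point): White ceramic mug, 76 mm wide and 85 mm high, with a handle to its +y; point on its axis half-way up. Leave alone.
- containers_mid (a point): Stack of three square plastic containers, 100 mm wide, 114 mm high; point at its centre. Leave alone.
- torch_mid (a point): Silver aluminium torch standing on its head, 44 mm wide, 119 mm high; point on its axis half-way up. Leave alone.
- clip_mid (a point): Orange plastic claw hair clip, 70 by 40 mm, 55 mm high; point at its centre. Leave alone.

How it is judged (in metres and radians):
On the way, in this order (a step that is already met when the one before it is completed fails the run):
1. the empty fingers press the cover with more than 1 N while the bell still stands in its place (contact force between the fingers and organiser above 1 N and distance of bell_mid from where it was at the start of the episode below 0.02 m), for 0.1 s.
2. the bell is lifted more than 30 mm off the table by the fingers (height (world z) of bell_mid above 0.094 m and contact force between the fingers and bell above 1 N), for 0.1 s.
At the end, for the whole second after the job is handed in: The bell stands still and upright (within 0.08 rad) on the rods, its foot clear of the wooden frame, with the cover sagging less than 3 mm under it (x of bell_mid in the frame of organiser between -0.037 and 0.037 m and y of bell_mid in the frame of organiser between -0.122 and 0.122 m and z of bell_mid in the frame of organiser between 0.131 and 0.138 m and angle between bell_mid's own z axis and vertical below 0.08 rad and linear speed of bell below 0.02 m/s); the robot touches nothing.
It fails at once if the fingers press the cover or frame with more than 20 N (contact force between the fingers and organiser above 20 N).
It fails at once if the bell is pushed or dropped on the organiser with more than 20 N (contact force between bell and organiser above 20 N).
It fails at once if the bell sinks more than 4 mm into the cover (x of bell_mid in the frame of organiser between -0.055 and 0.055 m and y of bell_mid in the frame of organiser between -0.14 and 0.14 m and z of bell_mid in the frame of organiser below 0.13 m).
It fails at once if the mug, containers, torch or hair clip is moved more than 25 mm (distance of any of mug_mid, containers_mid, torch_mid, clip_mid from where it was at the start of the episode above 0.025 m).
It also fails if it takes over 72 s, if anything falls off the work surface, if the arm or the gripper's body presses on something with over 40 N, if the wrist force passes 120 N, or if a joint passes its speed limit or range.

## Working session

There is one attempt and no reset: what is moved stays moved. The work goes in short steps, Python scripts to look and compute and a tool call to move; the robot and the scene stay as the last step left them, time stands still between calls to the robot, and variables do not carry over. Pictures are saved under pics/ and viewed, about 8 in all and at most 12, crops included, and the job is handed in when it is done.

Besides the shell and the picture viewer there is one more tool, called after "Request:" by a JSON object that holds its "fn" and its "kwargs", one argument or row to a line. play_rows: Moves the arm, as the interface text tells. Its arguments: {"type":"object","properties":{"plan":{"type":"array"},"grip_force":{"type":"number"}},"required":["plan"]}

```bash
mkdir -p pics; ls; python3 - <<'E'
from rig import sense, optics
import cv2,numpy as np
for n in("side","top"):
    c=optics.capture(n); cv2.imwrite(f"pics/{n}0.png",c["img"])
    print(n,[round(c[k],1) for k in("fx","fy","cx","cy")],c["dist"]);print(np.round(c["world_to_cam"],3).tolist())
print(sense())
E
```

```text
pics
side [440.9, 440.9, 281.8, 211.6] [-0.11810558  0.          0.          0.          0.        ]
[[-0.998, -0.068, -0.014, 575.923], [0.031, -0.613, 0.789, -125.486], [-0.063, 0.787, 0.614, -877.078], [0.0, 0.0, 0.0, 1.0]]
top [519.2, 519.2, 275.3, 216.2] [-0.09960736  0.          0.          0.          0.        ]
[[0.028, -0.999, 0.032, -91.976], [0.997, 0.03, 0.074, -587.629], [-0.075, 0.029, 0.997, -1158.594], [0.0, 0.0, 0.0, 1.0]]
{'time_s': 0.1, 'joints': array([-1.32443008e+00,  3.13385531e-01,  1.49838917e+00,  3.62382717e-05,
        1.33104832e+00, -2.23414148e-01]), 'dq': array([-0.0015704 , -0.00116471, -0.00166126, -0.0001097 , -0.00027249,
        0.00135665]), 'tau': array([ 2.54648265e-03, -4.12898147e+01, -2.60141766e+01, -2.12200075e-04,
        3.02048451e-03, -3.17500633e-05]), 'eef_pos': array([ 237.59054218, -467.88089403,  230.78611525]), 'ee_rot': array([-6.15342181e-04,  9.72540722e-01,  2.32731961e-01,  1.05373911e-05]), 'force': array([-0.07355643, -0.23552879, -0.3688901 ]), 'wrist_torque': array([ 0.03698051,  0.0276536 , -0.01698463]), 'grip_width': 1.000665907716905}
```

View pics/top0.png

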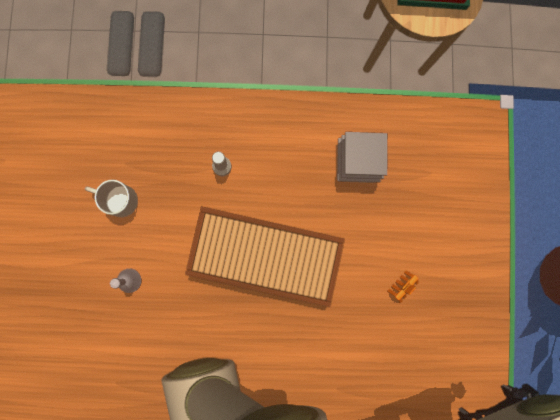

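View pics/side0.png

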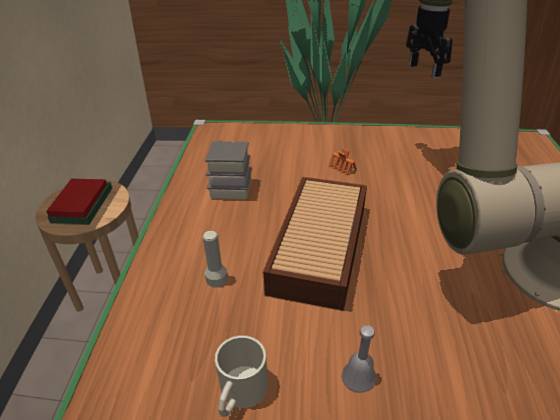

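The top view shows the organiser with outer corners at about (203,210), (343,237), (328,305) and (188,273). The bell finial is at (115,284), the torch at (219,158), the mug at (113,198), the containers at (365,155) and the clip at (405,287). The side view shows the bell finial at (367,330) and its foot near (360,380). I'll enlarge the organiser and the bell.

```bash
cat > h.py <<'E'
import cv2,numpy as np
from rig import optics
def ray(c,uv):
    K=np.array([[c["fx"],0,c["cx"]],[0,c["fy"],c["cy"]],[0,0,1]])
    p=cv2.undistortPoints(np.array([[uv]],float),K,np.array(c["dist"]))[0,0]
    W=np.array(c["world_to_cam"]);R=W[:3,:3];o=-R.T@W[:3,3]
    return o,R.T@np.array([p[0],-p[1],-1.])
def onz(c,uv,z):
    o,d=ray(c,uv);return (o+d*(z-o[2])/d[2])[:2]
def proj(c,P):
    W=np.array(c["world_to_cam"]);q=W[:3,:3]@np.array(P,float)+W[:3,3]
    K=np.array([[c["fx"],0,c["cx"]],[0,c["fy"],c["cy"]],[0,0,1]])
    return cv2.projectPoints(np.array([[q[0],-q[1],-q[2]]]),np.zeros(3),np.zeros(3),K,np.array(c["dist"]))[0].ravel()
E
python3 - <<'E'
import cv2
from h import *
t=cv2.imread("pics/top0.png");s=cv2.imread("pics/side0.png")
a=cv2.resize(t[200:315,180:350],None,fx=4,fy=4,interpolation=cv2.INTER_CUBIC)
b=cv2.resize(t[255:305,100:150],None,fx=4,fy=4,interpolation=cv2.INTER_CUBIC)
im=np.zeros((600,800,3),np.uint8);im[:460,:680]=a
d=cv2.resize(s[320:395,330:390],None,fx=1.86,fy=1.86,interpolation=cv2.INTER_CUBIC)
cv2.imwrite("pics/crop1.png",im[:460,:680])
e=cv2.resize(s[315:400,325:395],None,fx=6,fy=6,interpolation=cv2.INTER_CUBIC)
f=cv2.resize(t[255:305,100:150],None,fx=7,fy=7,interpolation=cv2.INTER_CUBIC)
m=np.zeros((510,780,3),np.uint8);m[:510,:420]=e;m[:350,420:770]=f
cv2.imwrite("pics/crop2.png",m)
E
```

```text
(no output)
```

View pics/crop1.png

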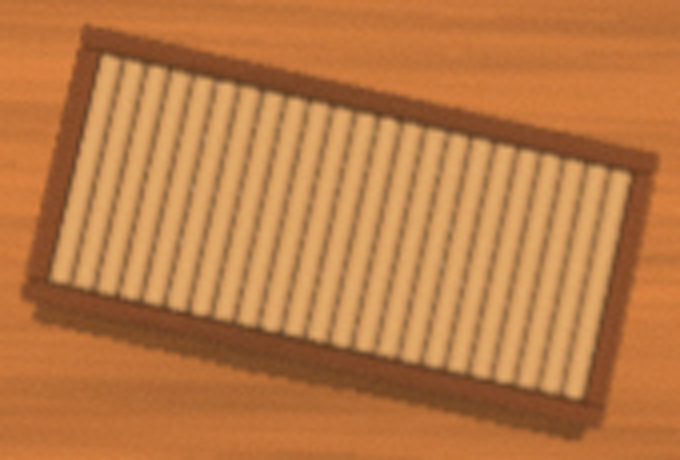

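View pics/crop2.png

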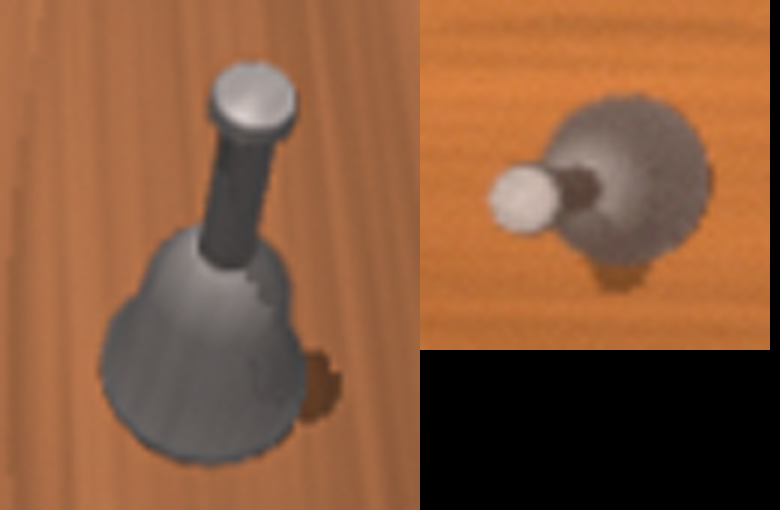

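The crops show the frame's outer top corners at (84,28), (657,158), (602,412) and (25,295) at 4x, and the opening corners at (103,55), (632,172), (587,400) and (52,283). The bell finial is at top-view pixel (115,283.4) and side-view pixel (367.2,331.2). Its foot disc is centred at about (130,280.7) in the top view.

```bash
python3 - <<'E'
from h import *
c=optics.capture("top");s=optics.capture("side")
f=lambda L:np.array([onz(c,(180+(x+.5)/4-.5,200+(y+.5)/4-.5),z) for x,y,z in L])
O=f([(84,28,68),(657,158,68),(602,412,68),(25,295,68)]);I=f([(103,55,69),(632,172,69),(587,400,69),(52,283,69)])
for Q in(O,I):
    print(Q.round(1).tolist(),Q.mean(0).round(1),[round(float(np.linalg.norm(Q[i]-Q[(i+1)%4])),1) for i in range(4)])
    v=(Q[0]-Q[1])+(Q[3]-Q[2]);u=(Q[0]-Q[3])+(Q[1]-Q[2]);print("yaw y-axis",np.arctan2(-v[0],v[1]),"x-axis",np.arctan2(u[1],u[0]))
print("bell foot",onz(c,(130,280.7),12),"finial top",onz(c,(115,283.4),127))
print("side finial",onz(s,(367.2,331.2),127))
print("mug",onz(c,(113,198),85),"torch",onz(c,(219,158),119),"cont",onz(c,(365,155),114),"clip",onz(c,(405,287),50))
E
```

```text
[[602.7, 90.7], [540.9, -225.3], [401.6, -198.1], [456.5, 117.2]] [500.4 -53.9] [322.0, 141.9, 320.0, 148.7]
yaw y-axis -0.18277222974350613 x-axis -0.18622724011630462
[[588.2, 79.6], [532.8, -211.5], [408.0, -189.6], [463.4, 102.7]] [498.1 -54.7] [296.3, 126.6, 297.5, 126.8]
yaw y-axis -0.18765730891410834 x-axis -0.17848035157580194
bell foot [433.49878354 252.00962252] finial top [433.46633924 254.69689817]
side finial [435.32638254 259.53410702]
mug [614.17482753 279.42062663] torch [702.17658027  50.31811286] cont [ 720.48602217 -260.26662965] clip [ 438.13206568 -368.59491134]
```

Request:
{"fn": "play_rows", "kwargs": {
  "plan": [
    [22, 31, -8, 0, 0, 0.083, -1],
    [22, 31, -8, 0, 0, 0.083, -1],
    [22, 31, -8, 0, 0, 0.083, -1],
    [22, 31, -8, 0, 0, 0.083, -1],
    [22, 31, -8, 0, 0, 0.083, -1]
  ]
}}

```text
time_s: 0.62
eef_pos: [346.9, -312.2, 189.6]
ee_rot: [0.001, 0.903, 0.43, -0.0]
force: [-0.1, -0.5, -0.9]
grip_width: 0.299
```

Request:
{"fn": "play_rows", "kwargs": {
  "plan": [
    [22, 31, -8, 0, 0, 0.083, -1],
    [22, 31, -8, 0, 0, 0.083, -1],
    [22, 31, -8, 0, 0, 0.083, -1],
    [22, 31, -8, 0, 0, 0.083, -1],
    [0, 0, 0, 0, 0, 0.083, -1]
  ]
}}

```text
time_s: 1.03
eef_pos: [439.3, -176.0, 154.8]
ee_rot: [0.0, 0.787, 0.617, 0.0]
force: [-0.1, -1.5, -0.3]
grip_width: -0.003
```

Request:
{"fn": "play_rows", "kwargs": {
  "plan": [
    [16, 18, -18, 0, 0, 0.03, -1],
    [16, 18, -18, 0, 0, 0.027, -1],
    [15, 17, -18, 0, 0, 0, -1],
    [0, 0, -10, 0, 0, 0, -1],
    [0, 0, 0, 0, 0, 0, -1]
  ]
}}

```text
time_s: 1.45
eef_pos: [489.3, -117.4, 88.0]
ee_rot: [0.001, 0.764, 0.645, 0.0]
force: [-0.7, 0.6, -0.0]
grip_width: 0.004
```

Request:
{"fn": "play_rows", "kwargs": {
  "plan": [
    [0, 0, 0, 0, 0, 0, -1]
  ]
}}

```text
time_s: 1.53
eef_pos: [489.3, -117.1, 87.8]
ee_rot: [0.0, 0.764, 0.645, 0.0]
force: [-0.3, 0.2, 0.0]
grip_width: 0.002
```

Request:
{"fn": "play_rows", "kwargs": {
  "plan": [
    [0, 0, -10, 0, 0, 0, -1],
    [0, 0, -4.5, 0, 0, 0, -1],
    [0, 0, 0, 0, 0, 0, -1],
    [0, 0, 0, 0, 0, 0, -1]
  ]
}}

```text
time_s: 1.87
eef_pos: [489.2, -118.9, 73.7]
ee_rot: [0.002, 0.765, 0.644, 0.001]
force: [-0.1, -0.6, -0.3]
grip_width: 0.003
```

Request:
{"fn": "play_rows", "kwargs": {
  "plan": [
    [0, 0, -1.5, 0, 0, 0, -1],
    [0, 0, 0, 0, 0, 0, -1],
    [0, 0, 0, 0, 0, 0, -1]
  ]
}}

```text
time_s: 2.12
eef_pos: [489.3, -119.8, 73.0]
ee_rot: [0.002, 0.766, 0.643, 0.001]
force: [-0.1, -0.3, 0.4]
grip_width: -0.001
```

Request:
{"fn": "play_rows", "kwargs": {
  "plan": [
    [0, 0, -1, 0, 0, 0, -1],
    [0, 0, 0, 0, 0, 0, -1],
    [0, 0, 0, 0, 0, 0, -1]
  ]
}}

```text
time_s: 2.37
eef_pos: [489.5, -120.0, 72.3]
ee_rot: [0.003, 0.766, 0.643, 0.001]
force: [-0.3, 0.7, -0.9]
grip_width: 0.001
```

Request:
{"fn": "play_rows", "kwargs": {
  "plan": [
    [0, 0, -1.8, 0, 0, 0, -1],
    [0, 0, 0, 0, 0, 0, -1],
    [0, 0, 0, 0, 0, 0, -1]
  ]
}}

```text
time_s: 2.62
eef_pos: [489.6, -120.0, 70.4]
ee_rot: [0.003, 0.766, 0.643, 0.001]
force: [0.1, -1.0, -0.5]
grip_width: 0.003
```

Request:
{"fn": "play_rows", "kwargs": {
  "plan": [
    [0, 0, -1.8, 0, 0, 0, -1],
    [0, 0, 0, 0, 0, 0, -1],
    [0, 0, 0, 0, 0, 0, -1]
  ]
}}

```text
time_s: 2.87
eef_pos: [489.6, -120.0, 68.5]
ee_rot: [0.003, 0.766, 0.643, 0.001]
force: [-0.2, 0.3, 0.7]
grip_width: 0.0
```

Request:
{"fn": "play_rows", "kwargs": {
  "plan": [
    [0, 0, 7, 0, 0, 0, -1],
    [4.7, 25.5, 0, 0, 0, 0, -1],
    [4.8, 25.5, 0, 0, 0, 0, -1],
    [0, 0, 0, 0, 0, 0, -1],
    [0, 0, -4, 0, 0, 0, -1]
  ]
}}

```text
time_s: 3.28
eef_pos: [500.2, -68.2, 74.1]
ee_rot: [0.004, 0.766, 0.643, 0.002]
force: [-0.2, 0.1, 0.7]
grip_width: -0.002
```

Request:
{"fn": "play_rows", "kwargs": {
  "plan": [
    [0, 0, 0, 0, 0, 0, -1],
    [0, 0, 0, 0, 0, 0, -1]
  ]
}}

```text
time_s: 3.45
eef_pos: [499.9, -68.7, 73.8]
ee_rot: [0.004, 0.766, 0.643, 0.002]
force: [-0.3, 0.2, -1.1]
grip_width: 0.003
```

Request:
{"fn": "play_rows", "kwargs": {
  "plan": [
    [0, 0, -3.2, 0, 0, 0, -1],
    [0, 0, 0, 0, 0, 0, -1],
    [0, 0, 0, 0, 0, 0, -1]
  ]
}}

```text
time_s: 3.7
eef_pos: [499.7, -70.4, 70.3]
ee_rot: [0.004, 0.767, 0.642, 0.002]
force: [0.1, -0.4, -0.0]
grip_width: 0.002
```

Request:
{"fn": "play_rows", "kwargs": {
  "plan": [
    [0, 0, -1.5, 0, 0, 0, -1],
    [0, 0, 0, 0, 0, 0, -1],
    [0, 0, 0, 0, 0, 0, -1]
  ]
}}

```text
time_s: 3.95
eef_pos: [499.7, -71.0, 68.7]
ee_rot: [0.004, 0.767, 0.642, 0.002]
force: [0.2, 1.1, 0.6]
grip_width: -0.002
```

Request:
{"fn": "play_rows", "kwargs": {
  "plan": [
    [0, 0, -1.2, 0, 0, 0, -1],
    [0, 0, 0, 0, 0, 0, -1],
    [0, 0, 0, 0, 0, 0, -1]
  ]
}}

```text
time_s: 4.2
eef_pos: [499.7, -71.1, 67.5]
ee_rot: [0.004, 0.767, 0.641, 0.002]
force: [0.4, 0.6, 1.2]
grip_width: -0.001
```

Request:
{"fn": "play_rows", "kwargs": {
  "plan": [
    [0, 0, -1.2, 0, 0, 0, -1],
    [0, 0, 0, 0, 0, 0, -1],
    [0, 0, 0, 0, 0, 0, -1]
  ]
}}

```text
time_s: 4.45
eef_pos: [499.8, -71.1, 66.4]
ee_rot: [0.004, 0.767, 0.642, 0.002]
force: [-0.1, -0.2, 1.6]
grip_width: -0.002
```

Request:
{"fn": "play_rows", "kwargs": {
  "plan": [
    [0, 0, 9, 0, 0, 0, -1],
    [4.7, 26, 0, 0, 0, 0, -1],
    [4.8, 26, 0, 0, 0, 0, -1],
    [0, 0, 0, 0, 0, 0, -1],
    [0, 0, -3, 0, 0, 0, -1]
  ]
}}

```text
time_s: 4.87
eef_pos: [510.4, -18.2, 75.3]
ee_rot: [0.005, 0.768, 0.641, 0.002]
force: [-0.4, -0.4, -0.7]
grip_width: -0.004
```

Request:
{"fn": "play_rows", "kwargs": {
  "plan": [
    [0, 0, 0, 0, 0, 0, -1],
    [0, 0, 0, 0, 0, 0, -1]
  ]
}}

```text
time_s: 5.03
eef_pos: [510.1, -18.8, 75.3]
ee_rot: [0.005, 0.767, 0.641, 0.002]
force: [0.4, -0.7, -0.2]
grip_width: 0.003
```

Request:
{"fn": "play_rows", "kwargs": {
  "plan": [
    [0, 0, -4.8, 0, 0, 0, -1],
    [0, 0, 0, 0, 0, 0, -1],
    [0, 0, 0, 0, 0, 0, -1]
  ]
}}

```text
time_s: 5.28
eef_pos: [510.0, -20.5, 70.0]
ee_rot: [0.005, 0.768, 0.64, 0.002]
force: [0.6, 1.0, 0.8]
grip_width: 0.002
```

Request:
{"fn": "play_rows", "kwargs": {
  "plan": [
    [0, 0, -1.5, 0, 0, 0, -1],
    [0, 0, 0, 0, 0, 0, -1],
    [0, 0, 0, 0, 0, 0, -1]
  ]
}}

```text
time_s: 5.53
eef_pos: [510.1, -20.7, 69.1]
ee_rot: [0.005, 0.769, 0.64, 0.002]
force: [-0.8, 0.8, 3.5]
grip_width: 0.002
```

Request:
{"fn": "play_rows", "kwargs": {
  "plan": [
    [0, 0, 4, 0, 0, 0, -1],
    [4.8, 26, 0, 0, 0, 0, -1],
    [0, 0, 0, 0, 0, 0, -1],
    [0, 0, -3, 0, 0, 0, -1],
    [0, 0, 0, 0, 0, 0, -1]
  ]
}}

```text
time_s: 5.95
eef_pos: [515.2, 5.1, 70.7]
ee_rot: [0.005, 0.769, 0.639, 0.003]
force: [-1.0, -0.2, 0.3]
grip_width: 0.002
```

Request:
{"fn": "play_rows", "kwargs": {
  "plan": [
    [0, 0, 0, 0, 0, 0, -1]
  ]
}}

```text
time_s: 6.03
eef_pos: [515.2, 4.7, 70.6]
ee_rot: [0.005, 0.769, 0.639, 0.002]
force: [-0.3, 0.5, -0.9]
grip_width: 0.005
```

Request:
{"fn": "play_rows", "kwargs": {
  "plan": [
    [0, 0, -1.6, 0, 0, 0, -1],
    [0, 0, 0, 0, 0, 0, -1],
    [0, 0, 0, 0, 0, 0, -1]
  ]
}}

```text
time_s: 6.28
eef_pos: [515.3, 4.1, 69.3]
ee_rot: [0.005, 0.77, 0.639, 0.003]
force: [-0.8, 0.9, 2.7]
grip_width: -0.003
```

Request:
{"fn": "play_rows", "kwargs": {
  "plan": [
    [0, 0, -0.8, 0, 0, 0, -1],
    [0, 0, 0, 0, 0, 0, -1],
    [0, 0, 0, 0, 0, 0, -1]
  ]
}}

```text
time_s: 6.53
eef_pos: [515.4, 4.0, 69.2]
ee_rot: [0.005, 0.77, 0.638, 0.003]
force: [-1.6, 2.5, 3.4]
grip_width: 0.002
```

Request:
{"fn": "play_rows", "kwargs": {
  "plan": [
    [0, 0, 4, 0, 0, 0, -1],
    [3.7, 20, 0, 0, 0, 0, -1],
    [0, 0, 0, 0, 0, 0, -1],
    [0, 0, -3, 0, 0, 0, -1],
    [0, 0, 0, 0, 0, 0, -1]
  ]
}}

```text
time_s: 6.95
eef_pos: [519.1, 23.1, 70.1]
ee_rot: [0.006, 0.77, 0.638, 0.003]
force: [-0.8, -0.0, 0.3]
grip_width: -0.002
```

Request:
{"fn": "play_rows", "kwargs": {
  "plan": [
    [0, 0, -0.8, 0, 0, 0, -1],
    [0, 0, 0, 0, 0, 0, -1],
    [0, 0, 0, 0, 0, 0, -1]
  ]
}}

```text
time_s: 7.2
eef_pos: [518.8, 22.0, 68.9]
ee_rot: [0.005, 0.77, 0.638, 0.002]
force: [0.2, 0.5, 1.2]
grip_width: 0.003
```

Request:
{"fn": "play_rows", "kwargs": {
  "plan": [
    [0, 0, -0.8, 0, 0, 0, -1],
    [0, 0, 0, 0, 0, 0, -1],
    [0, 0, 0, 0, 0, 0, -1]
  ]
}}

```text
time_s: 7.45
eef_pos: [518.8, 21.4, 68.1]
ee_rot: [0.005, 0.77, 0.637, 0.002]
force: [0.1, 0.5, 0.5]
grip_width: -0.0
```

Request:
{"fn": "play_rows", "kwargs": {
  "plan": [
    [0, 0, 5, 0, 0, 0, -1],
    [-1.5, -7, 0, 0, 0, 0, -1],
    [0, 0, 0, 0, 0, 0, -1],
    [0, 0, -3, 0, 0, 0, -1],
    [0, 0, 0, 0, 0, 0, -1]
  ]
}}

```text
time_s: 7.87
eef_pos: [517.2, 13.3, 70.6]
ee_rot: [0.006, 0.77, 0.637, 0.002]
force: [-0.2, 0.1, -0.6]
grip_width: 0.001
```

Request:
{"fn": "play_rows", "kwargs": {
  "plan": [
    [0, 0, -0.8, 0, 0, 0, -1],
    [0, 0, 0, 0, 0, 0, -1],
    [0, 0, 0, 0, 0, 0, -1]
  ]
}}

```text
time_s: 8.12
eef_pos: [517.2, 13.3, 69.5]
ee_rot: [0.006, 0.771, 0.637, 0.002]
force: [-0.1, -0.2, 1.3]
grip_width: 0.001
```

Request:
{"fn": "play_rows", "kwargs": {
  "plan": [
    [0, 0, -0.6, 0, 0, 0, -1],
    [0, 0, 0, 0, 0, 0, -1],
    [0, 0, 0, 0, 0, 0, -1]
  ]
}}

```text
time_s: 8.37
eef_pos: [517.2, 13.2, 69.3]
ee_rot: [0.006, 0.77, 0.638, 0.002]
force: [-0.5, -0.5, 2.5]
grip_width: -0.001
```

Request:
{"fn": "play_rows", "kwargs": {
  "plan": [
    [0, 0, 6, 0, 0, 0, -1],
    [-5.5, -30, 0, 0, 0, 0, -1],
    [-5.5, -28, 0, 0, 0, 0, -1],
    [0, 0, 0, 0, 0, 0, -1],
    [0, 0, -4, 0, 0, 0, -1]
  ]
}}

```text
time_s: 8.78
eef_pos: [506.5, -45.9, 73.2]
ee_rot: [0.007, 0.77, 0.638, 0.003]
force: [0.8, 0.0, 0.3]
grip_width: -0.001
```

Request:
{"fn": "play_rows", "kwargs": {
  "plan": [
    [0, 0, 0, 0, 0, 0, -1],
    [0, 0, 0, 0, 0, 0, -1]
  ]
}}

```text
time_s: 8.95
eef_pos: [506.4, -45.3, 72.6]
ee_rot: [0.006, 0.77, 0.638, 0.003]
force: [0.2, -1.2, 0.6]
grip_width: -0.001
```

Request:
{"fn": "play_rows", "kwargs": {
  "plan": [
    [0, 0, -1, 0, 0, 0, -1],
    [0, 0, 0, 0, 0, 0, -1],
    [0, 0, 0, 0, 0, 0, -1]
  ]
}}

```text
time_s: 9.2
eef_pos: [506.5, -43.4, 71.4]
ee_rot: [0.006, 0.769, 0.639, 0.003]
force: [0.3, -0.1, 0.7]
grip_width: 0.002
```

Request:
{"fn": "play_rows", "kwargs": {
  "plan": [
    [0, 0, -0.8, 0, 0, 0, -1],
    [0, 0, 0, 0, 0, 0, -1],
    [0, 0, 0, 0, 0, 0, -1]
  ]
}}

```text
time_s: 9.45
eef_pos: [506.6, -42.6, 70.5]
ee_rot: [0.006, 0.769, 0.64, 0.003]
force: [0.6, -0.0, 0.6]
grip_width: -0.001
```

Request:
{"fn": "play_rows", "kwargs": {
  "plan": [
    [0, 0, -1.2, 0, 0, 0, -1],
    [0, 0, 0, 0, 0, 0, -1],
    [0, 0, 0, 0, 0, 0, -1]
  ]
}}

```text
time_s: 9.7
eef_pos: [506.7, -42.5, 69.2]
ee_rot: [0.006, 0.769, 0.64, 0.003]
force: [-0.5, 0.9, -0.3]
grip_width: 0.001
```

Request:
{"fn": "play_rows", "kwargs": {
  "plan": [
    [0, 0, -0.8, 0, 0, 0, -1],
    [0, 0, 0, 0, 0, 0, -1],
    [0, 0, 0, 0, 0, 0, -1]
  ]
}}

```text
time_s: 9.95
eef_pos: [506.7, -42.5, 68.4]
ee_rot: [0.006, 0.769, 0.64, 0.003]
force: [0.2, -0.1, 0.5]
grip_width: 0.0
```

Request:
{"fn": "play_rows", "kwargs": {
  "plan": [
    [0, 0, 5, 0, 0, 0, -1],
    [1.9, 10, 0, 0, 0, 0, -1],
    [0, 0, 0, 0, 0, 0, -1],
    [0, 0, -3, 0, 0, 0, -1],
    [0, 0, 0, 0, 0, 0, -1]
  ]
}}

```text
time_s: 10.37
eef_pos: [508.9, -31.3, 70.9]
ee_rot: [0.006, 0.769, 0.64, 0.003]
force: [1.0, -0.0, -0.5]
grip_width: -0.001
```

Request:
{"fn": "play_rows", "kwargs": {
  "plan": [
    [0, 0, -0.8, 0, 0, 0, -1],
    [0, 0, 0, 0, 0, 0, -1],
    [0, 0, 0, 0, 0, 0, -1]
  ]
}}

```text
time_s: 10.62
eef_pos: [508.8, -31.2, 69.7]
ee_rot: [0.006, 0.768, 0.64, 0.003]
force: [0.4, 0.6, 0.1]
grip_width: -0.002
```

Request:
{"fn": "play_rows", "kwargs": {
  "plan": [
    [0, 0, -0.8, 0, 0, 0, -1],
    [0, 0, 0, 0, 0, 0, -1],
    [0, 0, 0, 0, 0, 0, -1]
  ]
}}

```text
time_s: 10.87
eef_pos: [508.8, -31.3, 68.8]
ee_rot: [0.006, 0.769, 0.64, 0.003]
force: [0.7, 0.6, 0.5]
grip_width: -0.006
```

Request:
{"fn": "play_rows", "kwargs": {
  "plan": [
    [0, 0, -0.8, 0, 0, 0, -1],
    [0, 0, 0, 0, 0, 0, -1],
    [0, 0, 0, 0, 0, 0, -1]
  ]
}}

```text
time_s: 11.12
eef_pos: [508.8, -31.3, 68.0]
ee_rot: [0.006, 0.769, 0.64, 0.003]
force: [0.1, 0.4, 1.1]
grip_width: 0.003
```

Request:
{"fn": "play_rows", "kwargs": {
  "plan": [
    [0, 0, 5, 0, 0, 0, -1],
    [0.9, 5, 0, 0, 0, 0, -1],
    [0, 0, 0, 0, 0, 0, -1],
    [0, 0, -2.5, 0, 0, 0, -1],
    [0, 0, 0, 0, 0, 0, -1]
  ]
}}

```text
time_s: 11.53
eef_pos: [509.9, -25.8, 71.0]
ee_rot: [0.006, 0.769, 0.64, 0.003]
force: [-0.1, -0.3, 0.2]
grip_width: -0.0
```

Request:
{"fn": "play_rows", "kwargs": {
  "plan": [
    [0, 0, -0.8, 0, 0, 0, -1],
    [0, 0, 0, 0, 0, 0, -1],
    [0, 0, 0, 0, 0, 0, -1]
  ]
}}

```text
time_s: 11.78
eef_pos: [509.8, -25.8, 69.8]
ee_rot: [0.006, 0.769, 0.64, 0.003]
force: [0.2, -0.2, -0.1]
grip_width: -0.003
```

Request:
{"fn": "play_rows", "kwargs": {
  "plan": [
    [0, 0, -0.8, 0, 0, 0, -1],
    [0, 0, 0, 0, 0, 0, -1],
    [0, 0, 0, 0, 0, 0, -1]
  ]
}}

```text
time_s: 12.03
eef_pos: [509.9, -25.8, 69.2]
ee_rot: [0.006, 0.769, 0.64, 0.003]
force: [-0.5, 0.7, 0.6]
grip_width: -0.002
```

Request:
{"fn": "play_rows", "kwargs": {
  "plan": [
    [0, 0, -0.8, 0, 0, 0, -1],
    [0, 0, 0, 0, 0, 0, -1],
    [0, 0, 0, 0, 0, 0, -1]
  ]
}}

```text
time_s: 12.28
eef_pos: [509.9, -25.8, 68.9]
ee_rot: [0.006, 0.769, 0.64, 0.003]
force: [-1.2, 0.1, 4.3]
grip_width: 0.0
```

Request:
{"fn": "play_rows", "kwargs": {
  "plan": [
    [0, 0, 33, 0.003, 0.006, 0, -1],
    [0, 0, 33, 0.0024, 0.006, 0, 0],
    [-5, 20, 30, 0, 0, 0, 1],
    [-9, 35, 0, 0, 0, 0, 1],
    [-9, 35, 0, 0, 0, 0, 1]
  ]
}}

```text
time_s: 12.7
eef_pos: [486.4, 62.0, 167.3]
ee_rot: [-0.001, 0.771, 0.636, -0.0]
force: [1.1, 0.3, -0.2]
grip_width: 0.563
```

Request:
{"fn": "play_rows", "kwargs": {
  "plan": [
    [-9, 35, 0, 0, 0, 0, 1],
    [-9, 35, 0, 0, 0, 0, 1],
    [-9, 35, 0, 0, 0, 0, 1],
    [-9, 35, 0, 0, 0, 0, 1],
    [0, 0, 0, 0, 0, 0, 1]
  ]
}}

```text
time_s: 13.12
eef_pos: [446.6, 211.8, 168.2]
ee_rot: [-0.0, 0.771, 0.637, 0.001]
force: [0.8, 0.3, -0.6]
grip_width: 1.0
```

Request:
{"fn": "play_rows", "kwargs": {
  "plan": [
    [0, 0, 0, 0, 0, 0, 1]
  ]
}}

```text
time_s: 13.2
eef_pos: [446.0, 213.0, 168.0]
ee_rot: [-0.0, 0.77, 0.638, 0.001]
force: [-0.1, 0.1, 1.4]
grip_width: 0.999
```

Request:
{"fn": "play_rows", "kwargs": {
  "plan": [
    [-6, 20, 0, 0, 0, 0, 1],
    [-6, 21, 0, 0, 0, 0, 1],
    [0, 0, 0, 0, 0, 0, 1],
    [0, 0, 0, 0, 0, 0, 1]
  ]
}}

```text
time_s: 13.53
eef_pos: [434.5, 253.3, 167.2]
ee_rot: [-0.0, 0.771, 0.637, 0.001]
force: [-0.0, 0.3, 0.3]
grip_width: 0.999
```

```bash
python3 - <<'E'
from h import *
from rig import sense
p=sense()["eef_pos"];print(p)
s=optics.capture("side");t=optics.capture("top")
for n,c in(("s",s),("t",t)): print(n,"tcp",proj(c,p),"finial",proj(c,[434,255,128]))
m=np.zeros((480,780,3),np.uint8);x=int(proj(s,p)[0]);
a=cv2.resize(s["img"][240:400,300:430],None,fx=3,fy=3);m[:480,:390]=a
b=cv2.resize(t["img"][220:340,60:190],None,fx=3,fy=3);m[:360,390:]=b
cv2.imwrite("pics/grasp.png",m)
E
```

```text
[434.48803121 253.34760395 167.15314076]
s tcp [370.73593121 309.79089309] finial [367.96566545 328.23751006]
t tcp [110.15234643 283.99786053] finial [114.73229263 283.16100772]
```

View pics/grasp.png

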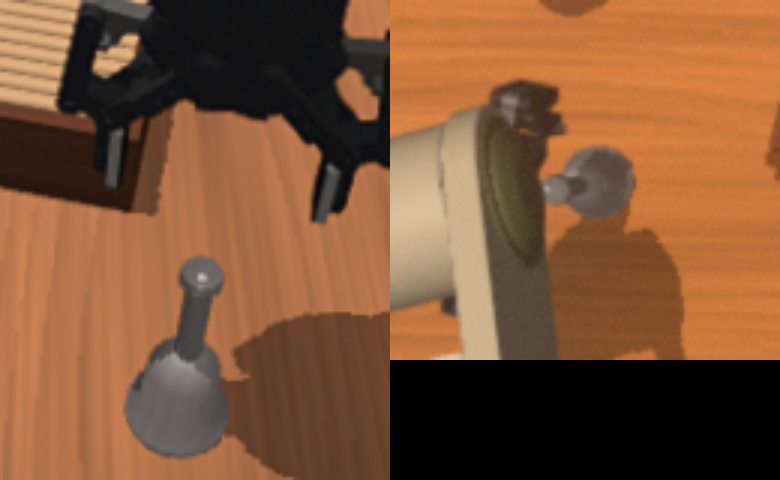

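The view shows the fingers straddling the bell: tips at about (337,302) and (407,314) in the side image, finial at (367,332) between them. Both sit a few pixels below prediction by about the same amount, so their relative position is good.

Request:
{"fn": "play_rows", "kwargs": {
  "plan": [
    [0, 1, -30, 0, 0, 0, 1],
    [0, 1, -30, 0, 0, 0, 1],
    [0, 0, -20, 0, 0, 0, 1],
    [0, 0, -5, 0, 0, 0, 1],
    [0, 0, 0, 0, 0, 0, 1]
  ]
}}

```text
time_s: 14.05
eef_pos: [437.7, 250.3, 80.8]
ee_rot: [0.001, 0.773, 0.634, 0.003]
force: [-0.6, 0.3, 0.1]
grip_width: 1.0
```

Request:
{"fn": "play_rows", "kwargs": {
  "plan": [
    [0, 0, 0, 0, 0, 0, 1]
  ]
}}

```text
time_s: 14.13
eef_pos: [438.1, 249.7, 81.3]
ee_rot: [0.001, 0.773, 0.634, 0.003]
force: [-0.2, -0.5, -0.1]
grip_width: 1.002
```

Request:
{"fn": "play_rows", "kwargs": {
  "plan": [
    [-4, 5.5, -8, 0, 0, 0, 1],
    [0, 0, 0, 0, 0, 0, 1],
    [0, 0, 0, 0, 0, 0, 1]
  ]
}}

```text
time_s: 14.38
eef_pos: [435.6, 255.5, 75.4]
ee_rot: [0.002, 0.774, 0.634, 0.005]
force: [-0.5, 0.0, 0.2]
grip_width: 0.998
```

Request:
{"fn": "play_rows", "kwargs": {
  "plan": [
    [0, 0, 0, 0, 0, 0, 0],
    [0, 0, 0, 0, 0, 0, -1],
    [0, 0, 0, 0, 0, 0, -1],
    [0, 0, 0, 0, 0, 0, -1],
    [0, 0, 0, 0, 0, 0, -1]
  ],
  "grip_force": 50
}}

```text
time_s: 14.8
eef_pos: [436.4, 256.2, 77.2]
ee_rot: [0.003, 0.773, 0.634, 0.007]
force: [0.8, 0.3, 0.5]
grip_width: 0.303
```

Request:
{"fn": "play_rows", "kwargs": {
  "plan": [
    [0, 0, 0, 0, 0, 0, -1],
    [0, 0, 0, 0, 0, 0, -1],
    [0, 0, 0, 0, 0, 0, -1],
    [0, 0, 0, 0, 0, 0, -1]
  ]
}}

```text
time_s: 15.13
eef_pos: [435.9, 256.2, 77.3]
ee_rot: [0.003, 0.773, 0.634, 0.006]
force: [-1.5, 1.1, 0.8]
grip_width: 0.185
```

Request:
{"fn": "play_rows", "kwargs": {
  "plan": [
    [0, 0, 15, 0, 0, 0, -1],
    [0, 0, 30, 0, 0, 0, -1],
    [0, 0, 35, 0, 0, 0, -1],
    [0, 0, 25, 0, 0, 0, -1],
    [0, 0, 0, 0, 0, 0, -1]
  ]
}}

```text
time_s: 15.55
eef_pos: [432.0, 254.6, 181.3]
ee_rot: [0.0, 0.773, 0.634, 0.0]
force: [1.6, -0.1, -5.0]
grip_width: 0.184
```

Request:
{"fn": "play_rows", "kwargs": {
  "plan": [
    [0, 0, 0, 0, 0, 0, -1],
    [0, 0, 0, 0, 0, 0, -1]
  ]
}}

```text
time_s: 15.72
eef_pos: [431.4, 254.4, 179.4]
ee_rot: [-0.0, 0.773, 0.634, -0.001]
force: [0.6, 0.4, -5.5]
grip_width: 0.181
```

Request:
{"fn": "play_rows", "kwargs": {
  "plan": [
    [6, -20, 3, 0, 0, 0, -1],
    [9.7, -32, 1, 0, 0, 0, -1],
    [9.7, -32, 1, 0, 0, 0, -1],
    [9.7, -32, 0, 0, 0, 0, -1],
    [9.7, -32, 0, 0, 0, 0, -1]
  ]
}}

```text
time_s: 16.13
eef_pos: [471.1, 105.4, 174.0]
ee_rot: [-0.006, 0.77, 0.638, -0.007]
force: [1.4, 0.4, -5.5]
grip_width: 0.187
```

Request:
{"fn": "play_rows", "kwargs": {
  "plan": [
    [9.7, -32, 0, 0, 0, 0, -1],
    [9.7, -32, 0, 0, 0, 0, -1],
    [6, -20, 0, 0, 0, 0, -1],
    [0, 0, 0, 0, 0, 0, -1],
    [0, 0, 0, 0, 0, 0, -1]
  ]
}}

```text
time_s: 16.55
eef_pos: [494.4, 11.0, 163.1]
ee_rot: [-0.011, 0.773, 0.635, -0.014]
force: [0.5, 0.4, -6.1]
grip_width: 0.183
```

Request:
{"fn": "play_rows", "kwargs": {
  "plan": [
    [5, -6, 4, 0.002, -0.025, 0, -1],
    [5, -6, 4, 0.002, -0.024, 0, -1],
    [4.5, -4, 2, 0, 0, 0, -1],
    [0, 0, 0, 0, 0, 0, -1],
    [0, 0, 0, 0, 0, 0, -1]
  ]
}}

```text
time_s: 16.97
eef_pos: [508.6, -4.4, 170.5]
ee_rot: [0.001, 0.772, 0.636, 0.007]
force: [-0.3, 0.9, -5.4]
grip_width: 0.185
```

Request:
{"fn": "play_rows", "kwargs": {
  "plan": [
    [0, 0, 0, 0, 0, 0, -1],
    [0, 0, 0, 0, 0, 0, -1]
  ]
}}

```text
time_s: 17.13
eef_pos: [508.6, -3.6, 170.7]
ee_rot: [0.001, 0.772, 0.636, 0.007]
force: [0.2, 0.0, -5.1]
grip_width: 0.185
```

```bash
python3 - <<'E'
from h import *
s=optics.capture("side")
cv2.imwrite("pics/over.png",cv2.resize(s["img"][100:310,220:420],None,fx=2.8,fy=2.8))
for P in([508.6,-5,93],[508.6,-5,221],[508.6,-5,70]):print(((proj(s,P)-[220,100])*2.8).round())
E
```

```text
[270. 361.]
[277. 205.]
[269. 386.]
```

View pics/over.png

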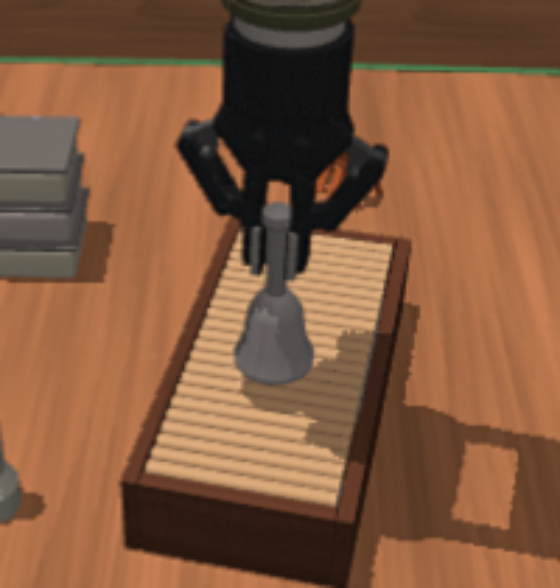

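The bell hangs upright above the cover, its foot near (274,360) in the crop, which matches the predicted (270,361) for the target. I'll lower it now.

Request:
{"fn": "play_rows", "kwargs": {
  "plan": [
    [0, 0, -8, 0, 0, 0, -1],
    [0, 0, -8, 0, 0, 0, -1],
    [0, 0, 0, 0, 0, 0, -1],
    [0, 0, 0, 0, 0, 0, -1]
  ]
}}

```text
time_s: 17.52
eef_pos: [508.1, -3.0, 152.5]
ee_rot: [0.001, 0.771, 0.636, 0.007]
force: [-0.4, -1.2, -5.2]
grip_width: 0.187
```

Request:
{"fn": "play_rows", "kwargs": {
  "plan": [
    [0, 0, -2, 0, 0, 0, -1],
    [0, 0, 0, 0, 0, 0, -1],
    [0, 0, 0, 0, 0, 0, -1]
  ]
}}

```text
time_s: 17.77
eef_pos: [508.0, -2.9, 150.0]
ee_rot: [0.001, 0.771, 0.636, 0.007]
force: [0.3, -0.2, -5.9]
grip_width: 0.185
```

Request:
{"fn": "play_rows", "kwargs": {
  "plan": [
    [0, -1, -1.2, 0, 0, 0, -1],
    [0, 0, 0, 0, 0, 0, -1],
    [0, 0, 0, 0, 0, 0, -1]
  ]
}}

```text
time_s: 18.02
eef_pos: [508.1, -4.1, 149.0]
ee_rot: [0.001, 0.771, 0.636, 0.007]
force: [-0.3, 0.0, -6.0]
grip_width: 0.185
```

Request:
{"fn": "play_rows", "kwargs": {
  "plan": [
    [0, -0.5, -0.8, 0, 0, 0, -1],
    [0, 0, 0, 0, 0, 0, -1],
    [0, 0, 0, 0, 0, 0, -1]
  ]
}}

```text
time_s: 18.27
eef_pos: [508.3, -4.8, 148.3]
ee_rot: [0.001, 0.771, 0.636, 0.007]
force: [0.3, -0.9, -6.0]
grip_width: 0.185
```

Request:
{"fn": "play_rows", "kwargs": {
  "plan": [
    [0, 0, -0.8, 0, 0, 0, -1],
    [0, 0, 0, 0, 0, 0, -1],
    [0, 0, 0, 0, 0, 0, -1]
  ]
}}

```text
time_s: 18.52
eef_pos: [508.3, -4.8, 147.5]
ee_rot: [0.001, 0.771, 0.636, 0.007]
force: [-0.4, -1.1, -5.3]
grip_width: 0.184
```

Request:
{"fn": "play_rows", "kwargs": {
  "plan": [
    [0, 0, -0.7, 0, 0, 0, -1],
    [0, 0, 0, 0, 0, 0, -1],
    [0, 0, 0, 0, 0, 0, -1]
  ]
}}

```text
time_s: 18.77
eef_pos: [508.4, -4.8, 146.9]
ee_rot: [0.001, 0.771, 0.636, 0.007]
force: [-0.4, -0.3, -5.4]
grip_width: 0.182
```

Request:
{"fn": "play_rows", "kwargs": {
  "plan": [
    [0, 0, -0.6, 0, 0, 0, -1],
    [0, 0, 0, 0, 0, 0, -1],
    [0, 0, 0, 0, 0, 0, -1]
  ]
}}

```text
time_s: 19.02
eef_pos: [508.6, -4.8, 146.8]
ee_rot: [0.002, 0.771, 0.636, 0.007]
force: [-1.3, -0.5, -4.2]
grip_width: 0.189
```

Request:
{"fn": "play_rows", "kwargs": {
  "plan": [
    [0, 0, -0.6, 0, 0, 0, -1],
    [0, 0, 0, 0, 0, 0, -1],
    [0, 0, 0, 0, 0, 0, -1]
  ]
}}

```text
time_s: 19.27
eef_pos: [508.8, -5.0, 146.7]
ee_rot: [0.002, 0.771, 0.636, 0.008]
force: [-0.6, 0.0, -2.1]
grip_width: 0.186
```

Request:
{"fn": "play_rows", "kwargs": {
  "plan": [
    [0, 0, -0.5, 0, 0, 0, -1],
    [0, 0, 0, 0, 0, 0, -1],
    [0, 0, 0, 0, 0, 0, -1]
  ]
}}

```text
time_s: 19.52
eef_pos: [508.9, -5.0, 146.6]
ee_rot: [0.002, 0.771, 0.636, 0.008]
force: [-1.1, 0.8, -1.2]
grip_width: 0.184
```

Request:
{"fn": "play_rows", "kwargs": {
  "plan": [
    [0, 0, 0, 0, 0, 0, -0.55],
    [0, 0, 0, 0, 0, 0, -0.4],
    [0, 0, 0, 0, 0, 0, -0.2],
    [0, 0, 0, 0, 0, 0, 0],
    [0, 0, 0, 0, 0, 0, 0.2]
  ],
  "grip_force": 20
}}

```text
time_s: 19.93
eef_pos: [510.1, -5.2, 147.6]
ee_rot: [0.004, 0.771, 0.636, 0.009]
force: [0.8, 0.3, -1.0]
grip_width: 0.599
```

Request:
{"fn": "play_rows", "kwargs": {
  "plan": [
    [0, 0, 0, 0, 0, 0, 0.8],
    [0, 0, 10, 0, 0, 0, 1],
    [0, 0, 25, 0, 0, 0, 1],
    [0, 0, 35, 0, 0, 0, 1],
    [0, 0, 35, 0, 0, 0, 1]
  ]
}}

```text
time_s: 20.35
eef_pos: [506.7, -4.4, 251.6]
ee_rot: [-0.002, 0.771, 0.636, 0.005]
force: [-0.1, -0.6, -0.5]
grip_width: 0.998
```

Request:
{"fn": "play_rows", "kwargs": {
  "plan": [
    [0, -25, 25, 0, 0, 0, 1],
    [0, -30, 20, 0, 0, 0, 1],
    [0, -30, 10, 0, 0, 0, 1],
    [0, -30, 0, 0, 0, 0, 1],
    [0, 0, 0, 0, 0, 0, 1]
  ]
}}

```text
time_s: 20.77
eef_pos: [507.0, -122.7, 322.6]
ee_rot: [0.006, 0.77, 0.638, 0.009]
force: [0.5, 0.1, -1.8]
grip_width: 1.001
```

```bash
python3 - <<'E'
from h import *
s=optics.capture("side");t=optics.capture("top")
m=np.zeros((590,790,3),np.uint8);m[:588,:448]=cv2.resize(s["img"][130:340,240:400],None,fx=2.8,fy=2.8)
m[:340,450:]=cv2.resize(t["img"][190:326,185:321],(340,340))
cv2.imwrite("pics/placed.png",m)
for P in([508.6,-5,72],[508.6,-5,198]):print("side",((proj(s,P)-[240,130])*2.8).round(),"top",((proj(t,P)-[185,190])*2.5+[450,0]).round())
E
```

```text
side [213. 299.] top [595. 153.]
side [220. 151.] top [590. 151.]
```

View pics/placed.png

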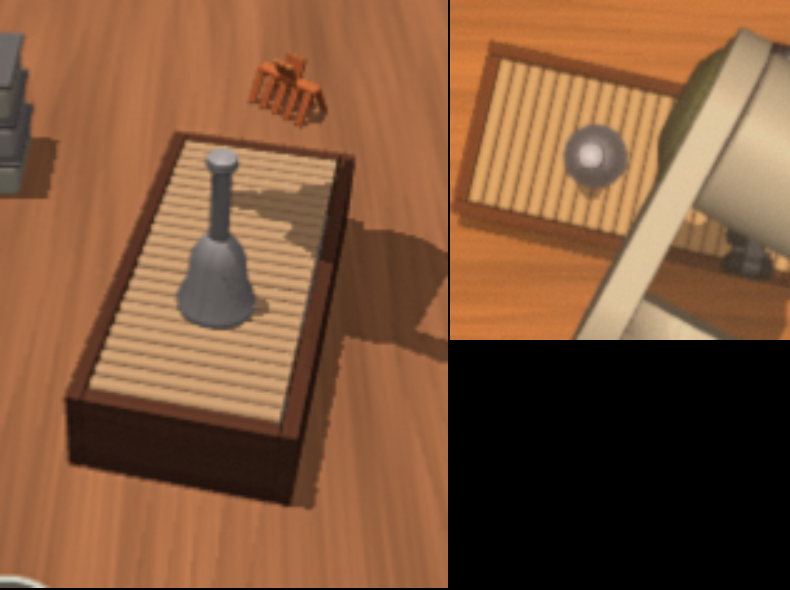

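The bell stands upright, with its finial at (221,158) and foot centre near (216,300) in the side crop. The top crop shows it at (595,155), clear of the frame. The arm is clear, so I'll let it settle and hand in.

Request:
{"fn": "play_rows", "kwargs": {
  "plan": [
    [0, 0, 0, 0, 0, 0, 1],
    [0, 0, 0, 0, 0, 0, 1],
    [0, 0, 0, 0, 0, 0, 1]
  ]
}}

```text
time_s: 21.12
eef_pos: [506.8, -116.9, 322.7]
ee_rot: [0.005, 0.768, 0.64, 0.01]
force: [-0.2, 0.2, -1.1]
grip_width: 1.002
```

```bash
python3 -c "
from rig import ctrl;print(ctrl.finish_job())"
```

```text
the job is handed in; nothing more can be done
None
```

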